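# Clamp a plaster press mould with the knob under the stand

## Robot

A 7-joint arm with a two-finger parallel gripper is mounted at the origin on the work surface. World frame = base frame: x ahead of the robot, y to its left, z up, the work surface at z = 0. Lengths are in m, angles in rad, forces in N, time in s.
With the tool pointing down it reaches from about 0.4 to 0.875 m from the base axis. Payload 19.3 kg.
Tool frame: the origin (TCP) lies between the finger pads; the fingertips stand 17 mm ahead of it and the grasp point (between the pads) lies 2 mm behind it (bot.tips_ahead is the z of the fingertips in the tool frame, in m); z points along the fingers, y is the direction in which the jaws open and shut (so a half turn about z gives the same grasp; the last joint's range is limited). The gripper opens to 85 mm and grips with 20 to 120 N. Pads are 22 mm wide; open, the fingers measure 114 mm over their backs; the gripper's body (76 mm by 85 mm) begins 54 mm behind the grasp point. The pads swing forward as they close: fully open they stand 13 mm farther back than shut.
Start: joints at [-1.413, 0.521, -0.036, 1.599, 0.021, 1.021, -0.113], TCP at [0.141, 0.609, 0.248] pointing down, gripper open.
Joint ranges: [-2.91, 2.91], [-0.3, 2.13], [-1.5, 1.42], [0.17, 2.43], [-1.26, 4.41], [0.16, 1.93], [-2.52, 2.52]. Speed limits (rad/s): [1.89, 1.89, 2.39, 2.39, 3.01, 3.01, 3.01].

## Interface

Orientations are given as [roll, pitch, yaw] about the fixed x, y, z axes, in that order (R = Rz(yaw) Ry(pitch) Rx(roll)).
In Python, from workcell import telemetry, cams, job, bot gives the robot as it stands.
- The arm moves only by the tool arm_command, never from a script. Its argument "deltas" is a list of rows, each a list of 7 numbers: the opening, from -1 (shut) to 1 (fully open), so that 0 is half open, then the shift along the tool's x, y, z normalised to -1 to 1, where 1 is 150 mm, then the turn, a rotation vector about the tool's x, y, z normalised to -1 to 1, where 1 is 45 degrees. In form: [[hand, tx, ty, tz, rx, ry, rz], ...]. A call has 1 to 8 rows; each row is the pose to reach, as a shift and turn from the pose commanded when the call began, along the tool's axes at that moment; what a row does not reach only later rows make up. A row lasts 1/8 s, in which the tool goes at most 62.5 mm and 10.7 degrees, less where a joint would pass 70% of its speed; a pose out of reach is approached as far as the arm can. A call with a number of a shift or a turn outside -1 to 1 is refused whole. A call with a gripper value outside its range is refused whole. The fingers move at their own pace and stop on an object; "newtons" is the grip in N (left out, the last holds). Time passes only in rows, so rows that repeat a pose let the fingers close. It gives the time, the measured TCP pose, the force and the opening at its end, in the units of the state.
- telemetry.observe(): the state, without advancing time (a new reading comes with each control period).
- cams.grab_frame(name): name is "side" or "top"; returns the picture (384x512x3 uint8, blue, green, red); there is no depth.
- cams.get_calibration(name): a dict with "fx", "fy", "cx", "cy" (pixels), "k1" (the pictures are not rectified: a ray, as slopes to the right and down, at radius r is drawn at 1 + k1 r^2 times it, then the intrinsics apply), "R" (3x3) and "t" (3): a world point X has camera coordinates R X + t. Camera axes: x right, y down, z forward; pixel columns grow to the right and rows downward; lengths in m; the calibration is good to about 2 mm. A picture is of the moment at which its call begins. get_calibration takes no time and is no camera call.
- job.job_done(): hands the job in, once; it reports no verdict.
The state is a dict: "clock": time; "qpos": joint angles; "qd": joint speeds; "joint_efforts": joint torques, N m; "position": TCP position; "tool_rot": TCP orientation; "force": force on the tool from outside, world axes, zero at the start; "moment": the same for the moment, N m; "grip_width": finger opening in m.
Only numpy, scipy, OpenCV 4.12 (cv2) and the standard library are available. Lean on these libraries where they do the work, as an engineer would, in place of code of your own. Each camera call takes 0.05 s, during which the arm holds its last target.

## Task

Lift the plaster press mould from the bench and set it down gently in the clamping stand, lengthwise between the white cam and the metal fence. Then turn the red-handled knob on the underside of the stand, with the mould let go, until the cam grips the mould firmly against the fence, feeling for the resistance and stopping before the brittle plaster is over-squeezed. Leave it clamped, and leave the cups and the jar alone.

Things in the scene. Friction and masses are not known exactly. Their poses are not given: they have to be found in the camera images.
- stand: Fixed wooden clamping stand: a board 170 x 250 x 18 mm on two end cheeks; the board's top (the bed) is 120 mm above the bench. Origin on the bench straight below the knob's axis; x points level from knob to fence (away from the robot at yaw 0), y along the board, z up. The board spans x -22 to +148, y -125 to +125 mm; the 18 mm cheeks are at its two y ends, open between them.
- front_edge (a point): Middle of the board's front edge, top side, 22 mm in front (-x of the stand) of the knob's axis. The knob's handle sticks out below and in front of this edge.
- fence_line (a point): Mean place of the fence's face, on the bed, 89 mm along x and -12 mm along y from the knob's axis; axes as the stand's. The fence is a fixed aluminium bar 18 mm thick, 100 mm long (along y), 24 mm high, square to x. It was set by hand: its true face lies 86 to 92 mm from the knob's axis, different each time; this point does not show it.
- bed (a point): Point on top of the bed (120 mm up) for the middle of the mould's underside, 51 mm along x and -12 mm along y from the knob's axis; axes as the stand's. Here, long side along the stand's x, the mould has 4 to 10 mm of play to the fence and 4 mm or more to the released cam. Within 10 mm across (y) and 5 degrees is good enough; the cam pushes the mould up to the fence.
- cam (a point): Centre of the cam: a white slick, slightly springy plastic disc, radius 24 mm, 20 mm high (2 to 22 mm above the bed), on top of the board, 13 mm off-centre on the knob's shaft; part of the knob and turns with it. Its side pushes the mould along x to the fence.
- knob (a joint): Turn of the knob, rad: 0 fully released, stop at 2.0, starts at 0 to 0.25. It grows counter-clockwise seen from above (clockwise from below), which tightens. The cam squeezes a mould that stands against the fence from somewhere between 0.9 and 1.6 on, depending on the fence; at the stop it crushes it. Steady friction of 0.35 N m keeps the knob where it is left, clamped too.
- hub (a point): Knob's axis at the handle's mid-height, under the board; black hub, radius 24 mm. Pushed squarely at handle it needs 4 N to turn free, 5 N while the cam shoves the mould along, 6.5 N at a squeeze of 10 N, 8.5 at 20, 10.5 at 30 (1 to 2 N less when read at rest). Firm is 10 to 25 N of squeeze; above 40 N plaster chips. Squeeze goes from 0 to 30 N in 0.06 rad (5 mm at the handle): creep.
- handle (a point): Point on the knob's red bar, 85 mm from its axis, mid-height (80 mm up). The bar, 12 mm wide, 22 mm high, sticks out level past the board's front edge; round end of radius 8 mm centred 100 mm from the axis. At joint value q it points along (-cos(q-0.6), -sin(q-0.6)) in the stand's x, y: q = 0 is 0.6 rad to the +y side; it swings to -y. Push its +y side, or pinch it from above.
- mould_center (a point): Centre of the plaster mould (half-way up): a loose off-white block, 62 mm long (x) by 48 mm wide (y) by 36 mm high, 0.15 to 0.3 kg, with a shallow recess and reddish dots in its top; it starts flat on the bench. Its two ends along x are alike. Brittle: gentle hands.
- mould: The same mould; origin at the centre of its underside, axes as above.
- cup_a: Terracotta cup, open upwards, 68 mm across, 60 mm high, loose on the bench; origin under its middle. Not to be disturbed.
- cup_b: Buff clay cup of the same size, loose on the bench; origin under its middle. Not to be disturbed.
- jar: Small blue glaze jar, 32 mm across, 42 mm high, loose on the stand's board near the far corner on the -y side; origin under its middle. Not to be disturbed.
There are look-alikes about, which are no part of the job. Of the things that look like the mould, the middle-sized one is meant.

How it is judged:
By the outcome, as a careful person would: the job done as asked, in the order asked, and still so for the second after the job is handed in, with the robot touching nothing.
It also fails if it takes over 72 s, if anything falls off the work surface, if the arm or the gripper's body presses on something with over 40 N, if the wrist force passes 120 N, or if a joint passes its speed limit or range.

## Working session

There is one attempt and no reset: what is moved stays moved. The work goes in short steps, Python scripts to look and compute and a tool call to move; the robot and the scene stay as the last step left them, time stands still between calls to the robot, and variables do not carry over. Pictures are saved under pics/ and viewed, and the job is handed in when it is done.

Besides the shell and the picture viewer there is one more tool, called in YAML: its name, and indented under it one key for each argument. arm_command: Moves the arm, as the interface text tells. Its arguments: {"type":"object","properties":{"deltas":{"type":"array","items":{"type":"array","items":{"type":"number"}}},"newtons":{"type":"number"}},"required":["deltas"]}

```bash
ls; mkdir -p pics; python3 - <<'E'
from workcell import telemetry, cams, job, bot
import cv2
print(telemetry.observe())
print(bot.tips_ahead)
for n in("side","top"):
    print(n,cams.get_calibration(n))
    cv2.imwrite(f"pics/{n}0.png",cams.grab_frame(n))
E
```

```text
pics
{'clock': 0.0, 'qpos': array([-1.41323413,  0.52204772, -0.03633593,  1.59998638,  0.021153  ,
        1.0210853 , -0.11280326]), 'qd': array([ 0.0009375 , -0.00148179,  0.00108346, -0.00067575,  0.00072919,
        0.00013919,  0.00149161]), 'joint_efforts': array([-5.87897848e-04, -9.27112412e+01,  1.97974496e+00, -3.69937992e+01,
        1.77438481e-02,  8.36632331e-03,  3.40574059e-05]), 'position': array([0.1410708 , 0.60855349, 0.24771235]), 'tool_rot': array([-3.14044892e+00,  3.64929309e-05,  2.91379967e+00]), 'force': array([-0.06025032,  0.18043891, -0.35941301]), 'moment': array([-0.00413638,  0.03298293, -0.01237007]), 'grip_width': 0.08499090767713786}
0.017
side {'fx': 411.0939192570619, 'fy': 411.0939192570619, 'cx': 260.25726973748823, 'cy': 182.79275092319043, 'k1': -0.03578940160577029, 'R': array([[ 0.69317562, -0.72071396, -0.00888523],
       [-0.46244091, -0.43524785, -0.77246858],
       [ 0.55286161,  0.53956528, -0.63499082]]), 't': array([-0.38875719,  0.37506511,  0.81215143])}
top {'fx': 383.03083146020293, 'fy': 383.03083146020293, 'cx': 255.5903958710822, 'cy': 190.69640754818062, 'k1': 0.040929945327947956, 'R': array([[-0.0178801 , -0.99983868,  0.00171033],
       [-0.98828634,  0.01741416, -0.15161414],
       [ 0.1515599 , -0.00440117, -0.98843828]]), 't': array([0.07528351, 0.5903563 , 0.82013962])}
```

View pics/side0.png

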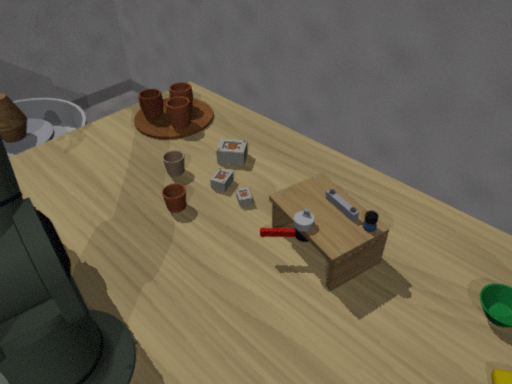

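View pics/top0.png

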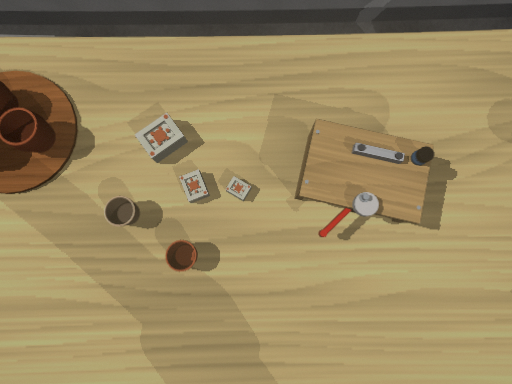

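Look-alikes of the mould in the top view: a large block at (160,137), a middle one at (194,185) and a small one at (239,188). The description points to the middle one, at (194,185). I'll check it in enlarged crops.

```bash
python3 - <<'E'
import cv2
t=cv2.imread("pics/top0.png");s=cv2.imread("pics/side0.png")
def crop(im,x0,y0,w,h,k,n):
    c=cv2.resize(im[y0:y0+h,x0:x0+w],None,fx=k,fy=k,interpolation=cv2.INTER_CUBIC)
    for i in range(0,w,10):
        cv2.line(c,(i*k,0),(i*k,4 if (x0+i)%50 else 14),(0,255,255),1)
        if (x0+i)%20==0: cv2.putText(c,str(x0+i),(i*k,24),0,.35,(0,255,255),1)
    for i in range(0,h,10):
        cv2.line(c,(0,i*k),(4,i*k),(0,255,255),1)
        if (y0+i)%20==0: cv2.putText(c,str(y0+i),(6,i*k+4),0,.35,(0,255,255),1)
    cv2.imwrite(n,c)
crop(t,130,100,130,110,6,"pics/c1.png")
crop(t,290,110,150,130,5,"pics/c2.png")
E
```

```text
(no output)
```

View pics/c1.png

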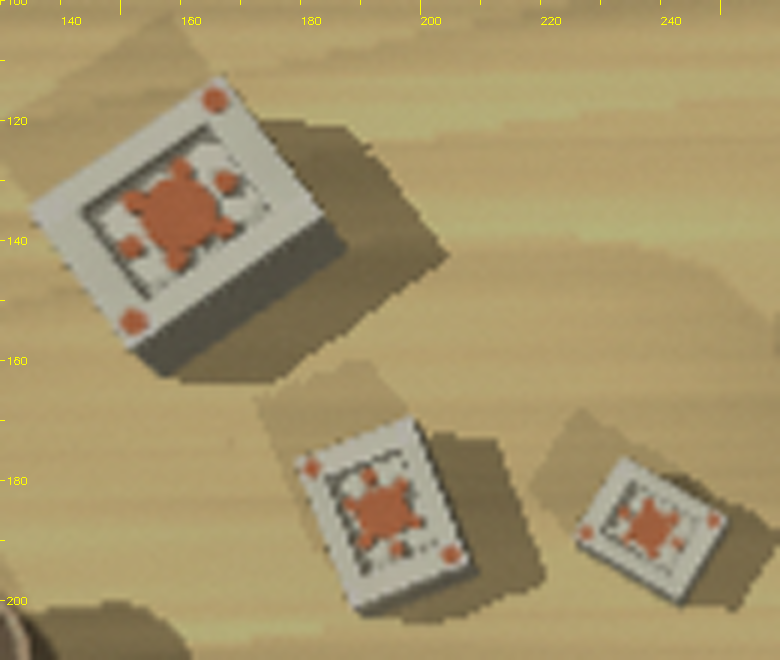

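View pics/c2.png

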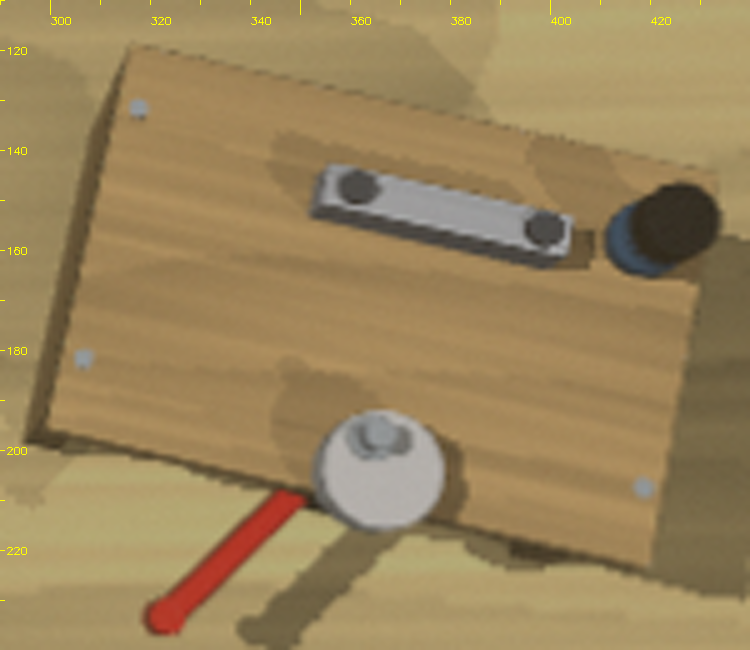

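```bash
cat > h.py <<'E'
import numpy as np, cv2
from scipy.optimize import least_squares
from workcell import telemetry, cams, job, bot
from scipy.spatial.transform import Rotation as Ro
def proj(n,X):
    c=cams.get_calibration(n); p=np.atleast_2d(X)@c["R"].T+c["t"]; s=p[:,:2]/p[:,2:]
    s=s*(1+c["k1"]*(s**2).sum(1))[:,None]
    return s*[c["fx"],c["fy"]]+[c["cx"],c["cy"]]
def back(n,uv,z):
    r=least_squares(lambda q:proj(n,[q[0],q[1],z])[0]-uv,[.6,0.]); return np.r_[r.x,z]
def crop(im,x0,y0,w,h,k,n):
    c=cv2.resize(im[y0:y0+h,x0:x0+w],None,fx=k,fy=k,interpolation=cv2.INTER_CUBIC)
    for i in range(0,w,10):
        cv2.line(c,(i*k,0),(i*k,4),(0,255,255),1)
        if (x0+i)%20==0: cv2.putText(c,str(x0+i),(i*k,24),0,.35,(0,255,255),1)
    for i in range(0,h,10):
        cv2.line(c,(0,i*k),(4,i*k),(0,255,255),1)
        if (y0+i)%20==0: cv2.putText(c,str(y0+i),(6,i*k+4),0,.35,(0,255,255),1)
    cv2.imwrite(n,c)
def todelta(pos,yaw,roll=np.pi):
    """deltas from commanded (approx measured) pose, tool down with yaw"""
    s=telemetry.observe(); R=Ro.from_euler('xyz',s["tool_rot"]); 
    d=R.inv().apply(np.array(pos)-s["position"])/.15
    T=Ro.from_euler('xyz',[np.pi,0,yaw]); v=(R.inv()*T).as_rotvec()/(np.pi/4)
    return d.round(4),v.round(4)
E
cat > m.py <<'E'
from h import *
m=np.array([(179.2,177.0),(198.7,169.7),(208.3,195.0),(189.5,202.0)])
P=np.array([back("top",u,.036) for u in m]);print(P.round(4))
print("edges",np.linalg.norm(P-np.roll(P,-1,0),axis=1),"ctr",P.mean(0))
d=P[2]+P[3]-P[0]-P[1];print("long axis yaw",np.arctan2(d[1],d[0]))
b=np.array([(317,119),(433.6,144.4),(420,223.6),(299.6,196)])
B=np.array([back("top",u,.12) for u in b]);print(B.round(4))
print("edges",np.linalg.norm(B-np.roll(B,-1,0),axis=1))
# fit board: corners order: (x148,y125),(148,-125),(-22,-125),(-22,125)
L=np.array([(.148,.125),(.148,-.125),(-.022,-.125),(-.022,.125)])
f=lambda q:(np.c_[L[:,0]*np.cos(q[2])-L[:,1]*np.sin(q[2])+q[0],L[:,0]*np.sin(q[2])+L[:,1]*np.cos(q[2])+q[1],np.full(4,.12)])
r=least_squares(lambda q:(proj("top",f(q))-b).ravel(),[.6,-.3,0]);q=r.x;print("stand",q,"res px",r.fun.round(1))
R=np.array([[np.cos(q[2]),-np.sin(q[2])],[np.sin(q[2]),np.cos(q[2])]])
W=lambda x,y:R@[x,y]+q[:2]
print("bed",W(.051,-.012),"jar?",back("top",(420,160),.12))
e=R.T@(back("top",(322.6,233.4),.091)[:2]-q[:2]);print("handle end in stand",e,np.linalg.norm(e),"q",.6+np.arctan2(-e[1],-e[0]))
cm=R.T@(back("top",(366,203.5),.142)[:2]-q[:2]);print("cam centre stand",cm,np.linalg.norm(cm))
for u in [(352.4,153.6),(399.6,163.4)]: print("fence bottom-edge",R.T@(back("top",u,.12)[:2]-q[:2]))
for u in [(355,149.6-2),(404,158.5)]: print("fence top face near edge",R.T@(back("top",u,.144)[:2]-q[:2]))
s=telemetry.observe()
print(proj("side",np.c_[f(q)]).round(1),proj("side",P).round(1))
E
python3 m.py; python3 -c "
from h import *
s=cv2.imread('pics/side0.png');crop(s,200,130,200,160,4,'pics/c3.png')"
```

```text
[[0.6278 0.2391 0.036 ]
 [0.6441 0.1946 0.036 ]
 [0.585  0.1726 0.036 ]
 [0.5697 0.2151 0.036 ]]
edges [0.0473722  0.0631165  0.04521139 0.0628625 ] ctr [0.60662759 0.20535036 0.036     ]
long axis yaw -2.7673107014236806
[[ 0.7313 -0.0676  0.12  ]
 [ 0.671  -0.307   0.12  ]
 [ 0.507  -0.2657  0.12  ]
 [ 0.5675 -0.0251  0.12  ]]
edges [0.24694536 0.16914908 0.24802798 0.1692311 ]
stand [ 0.55819399 -0.15086223 -0.24752039] res px [-0.8 -0.4  0.6 -0.   0.5  0.4 -0.4 -0. ]
bed [ 0.60469965 -0.17499154] jar? [ 0.63840928 -0.27652604  0.12      ]
handle end in stand [-0.08356719  0.05821839] 0.10184722224854795 q -0.008484640611936656
cam centre stand [-0.01006067 -0.00534228] 0.011391090894110485
fence bottom-edge [0.09056449 0.03596168]
fence bottom-edge [ 0.09202917 -0.06274455]
fence top face near edge [0.0966435  0.03795888]
fence top face near edge [ 0.09654243 -0.06177224]
[[321.7 172.5]
 [389.8 229. ]
 [332.4 260.1]
 [268.6 194.9]] [[219.3 167.5]
 [233.  171.2]
 [223.5 183.4]
 [210.  179.5]]
```

View pics/c3.png

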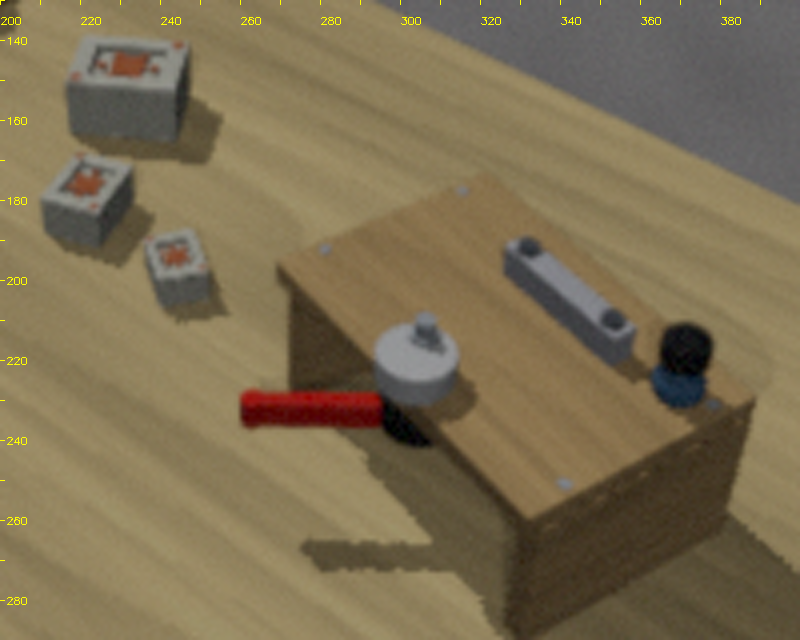

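Top view: the middle block has its top corners at (179,177), (199,170), (208,195) and (190,202). That works out to 46 x 63 mm, which matches 48 x 62. The stand fit has a residual under 1 px, the handle end is 102 mm from the axis, and the side view agrees. Next I'll check the clearances around the grasp.

```bash
cat >> h.py <<'E'
def plan(pos,yaw):
    d,v=todelta(pos,yaw); print("shift",d,"turn",v)
E
python3 - <<'E'
from h import *
c=np.array([.6066,.2054]);y=.374;R=np.array([[np.cos(y),-np.sin(y)],[np.sin(y),np.cos(y)]])
for n,u,z in [("small",[(226,190),(234,176),(251,186),(243,201)],.028),("big",[(152,158),(184,136),(157,163)],.04),("cupA",[(195,256),(181,242)],.06)]:
    for p in u: print(n,(R.T@(back("top",p,z)[:2]-c)).round(3))
plan([.6066,.2054,.2],3.516)
E
```

```text
small [-0.035 -0.064]
small [-0.012 -0.093]
small [-0.049 -0.121]
small [-0.074 -0.091]
big [0.096 0.065]
big [ 0.117 -0.021]
big [0.081 0.058]
cupA [-0.149  0.051]
cupA [-0.11   0.068]
shift [-3.63   -1.9172  0.3208] turn [-1.300e-03 -3.000e-04 -7.668e-01]
```

arm_command:
  deltas:
    - [0.53,-0.4,-0.2,0,0,0,-0.25]
    - [0.53,-0.8,-0.4,0,0,0,-0.5]
    - [0.53,-0.97,-0.51,0,0,0,-0.767]
    - [0.53,-0.97,-0.51,0,0,0,-0.767]
  newtons: 25

```text
clock: 0.6
position: [0.2687, 0.4989, 0.2483]
tool_rot: [-3.14, 0.0, -2.768]
force: [-0.9, 0.6, -0.6]
grip_width: 0.0653
```

```bash
python3 -c "
from h import *
plan([.6066,.2054,.2],3.516);print(telemetry.observe()['qpos'])"
```

```text
shift [-1.3831 -2.6437  0.3256] turn [-0.0017  0.0004 -0.001 ]
[-1.06611813  0.43211031 -0.1580117   1.75126266  0.08159467  0.96527531
  0.68806977]
```

arm_command:
  deltas:
    - [0.53,-0.2,-0.4,0,0,0,0]
    - [0.53,-0.4,-0.75,0.1,0,0,0]
    - [0.53,-0.5,-0.95,0.15,0,0,0]
    - [0.53,-0.5,-0.95,0.15,0,0,0]

```text
clock: 1.1
position: [0.3896, 0.3937, 0.225]
tool_rot: [-3.14, -0.001, -2.772]
force: [0.3, 1.0, 1.6]
grip_width: 0.0652
```

arm_command:
  deltas:
    - [0.53,-0.2,-0.4,0,0,0,0]
    - [0.53,-0.4,-0.75,0.1,0,0,0]
    - [0.53,-0.5,-0.95,0.15,0,0,0]
    - [0.53,-0.5,-0.95,0.15,0,0,0]

```text
clock: 1.6
position: [0.5106, 0.2893, 0.2025]
tool_rot: [-3.141, -0.001, -2.77]
force: [-1.2, 1.3, -1.0]
grip_width: 0.0655
```

```bash
python3 -c "
from h import *
plan([.6066,.2054,.1],3.516);print(telemetry.observe()['qpos'])"
```

```text
shift [-0.394  -0.7529  0.6835] turn [-0.0011 -0.0014 -0.004 ]
[-0.5563136   0.51404023 -0.08525929  1.74546697  0.05486338  0.88567926
  1.27664623]
```

arm_command:
  deltas:
    - [0.53,-0.2,-0.4,0.1,0,0,0]
    - [0.53,-0.394,-0.753,0.25,0,0,0]
    - [0.53,-0.394,-0.753,0.5,0,0,0]
    - [0.53,-0.394,-0.753,0.68,0,0,0]
    - [0.53,-0.394,-0.753,0.68,0,0,0]

```text
clock: 2.22
position: [0.6041, 0.2091, 0.0998]
tool_rot: [3.141, -0.003, -2.765]
force: [0.0, 0.8, 0.4]
grip_width: 0.0655
```

```bash
python3 -c "
from h import *
plan([.6066,.2054,.024],3.516)
t=cams.grab_frame('top');crop(t,130,100,130,110,6,'pics/d1.png')
t=cams.grab_frame('side');crop(t,170,110,130,110,6,'pics/d2.png')"
```

```text
shift [-0.0083 -0.0296  0.5053] turn [ 0.0011 -0.0042  0.0025]
```

View pics/d2.png

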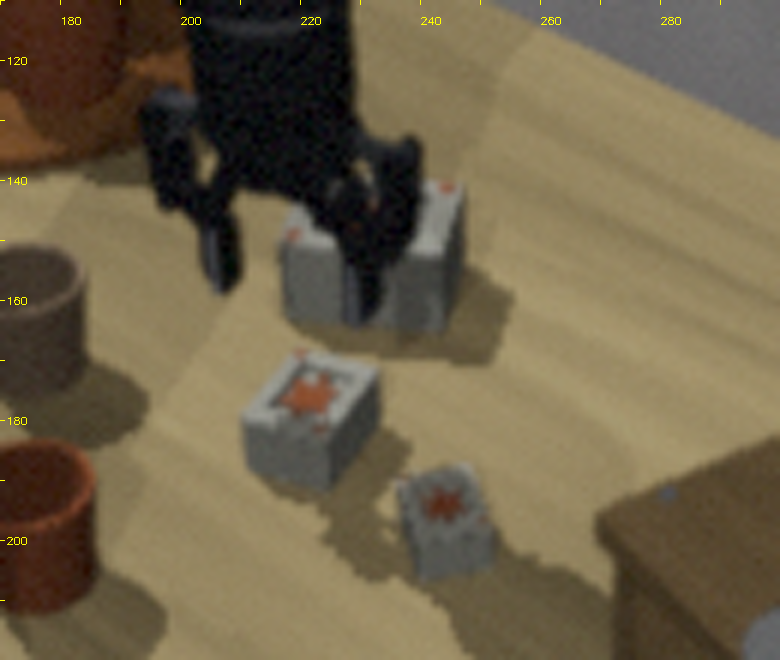

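```bash
python3 -c "
from h import *
plan([.6066,.2054,.024],3.516)"
```

```text
shift [ 0.0036 -0.0258  0.5224] turn [0.0007 0.001  0.0021]
```

arm_command:
  deltas:
    - [0.53,0.003,-0.026,0.15,0,0,0]
    - [0.53,0.003,-0.026,0.3,0,0,0]
    - [0.53,0.003,-0.026,0.42,0,0,0]
    - [0.53,0.003,-0.026,0.51,0,0,0]
    - [0.53,0.003,-0.026,0.51,0,0,0]

```text
clock: 2.95
position: [0.6065, 0.2039, 0.0244]
tool_rot: [3.142, -0.001, -2.767]
force: [0.2, -0.1, -0.1]
grip_width: 0.0652
```

```bash
python3 -c "
from h import *
t=cams.grab_frame('side');crop(t,170,110,130,110,6,'pics/d3.png')
t=cams.grab_frame('top');crop(t,130,100,130,110,6,'pics/d4.png')
plan([.6066,.2054,.024],3.516)
"
```

```text
shift [-0.      0.01    0.0092] turn [-0.      0.0008  0.0003]
```

View pics/d3.png

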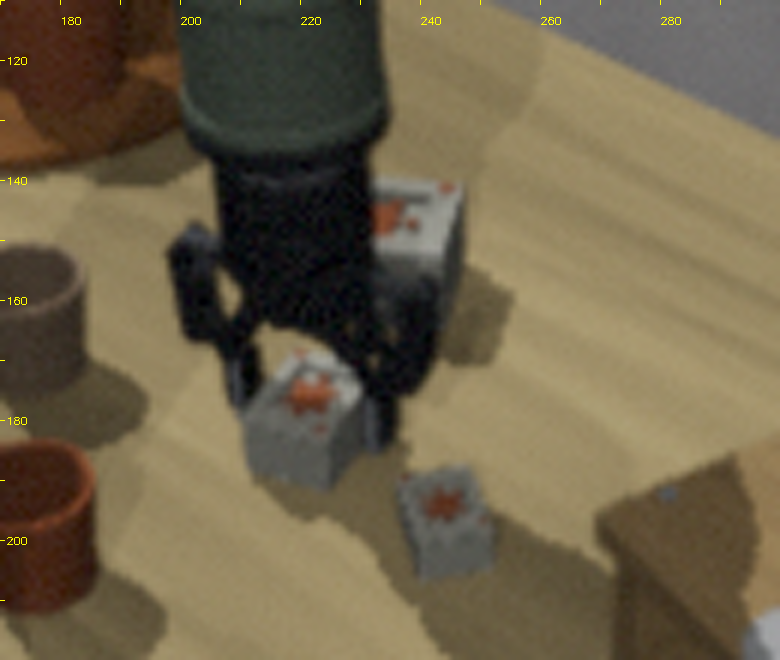

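View pics/d4.png

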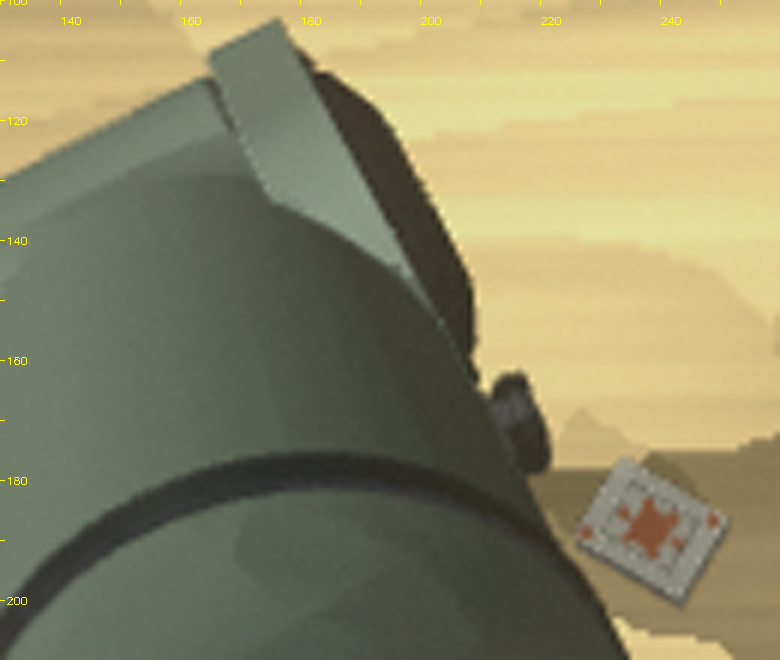

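In the side view the fingers are on either side of the middle mould, around (222,178). I'll close gently and then lift a little.

arm_command:
  deltas:
    - [0.2,0,0,0,0,0,0]
    - [0.1,0,0,0,0,0,0]
    - [0,0,0,0,0,0,0]
    - [-0.1,0,0,0,0,0,0]
    - [-0.1,0,0,0,0,0,0]
    - [-0.1,0,0,0,0,0,0]
    - [-0.1,0,0,-0.1,0,0,0]
    - [-0.1,0,0,-0.2,0,0,0]
  newtons: 25

```text
clock: 4.05
position: [0.6069, 0.2037, 0.0561]
tool_rot: [-3.141, 0.0, -2.767]
force: [0.9, -0.1, -2.0]
grip_width: 0.0477
```

arm_command:
  deltas:
    - [-0.1,0,0,-0.3,0,0,0]
    - [-0.1,0,0,-0.6,0,0,0]
    - [-0.1,0,0,-0.9,0,0,0]
    - [-0.1,0,0,-1,0,0,0]
    - [-0.1,0,0,-1,0,0,0]

```text
clock: 4.68
position: [0.607, 0.2038, 0.2057]
tool_rot: [-3.142, 0.002, -2.767]
force: [-0.7, -0.2, -3.7]
grip_width: 0.0477
```

```bash
python3 -c "
from h import *
t=cams.grab_frame('side');crop(t,170,90,130,110,6,'pics/d5.png')
plan([.6047,-.175,.22],2.894)
"
```

```text
shift [ 0.9347 -2.3449 -0.1041] turn [-3.000e-04 -7.000e-04  7.922e-01]
```

View pics/d5.png

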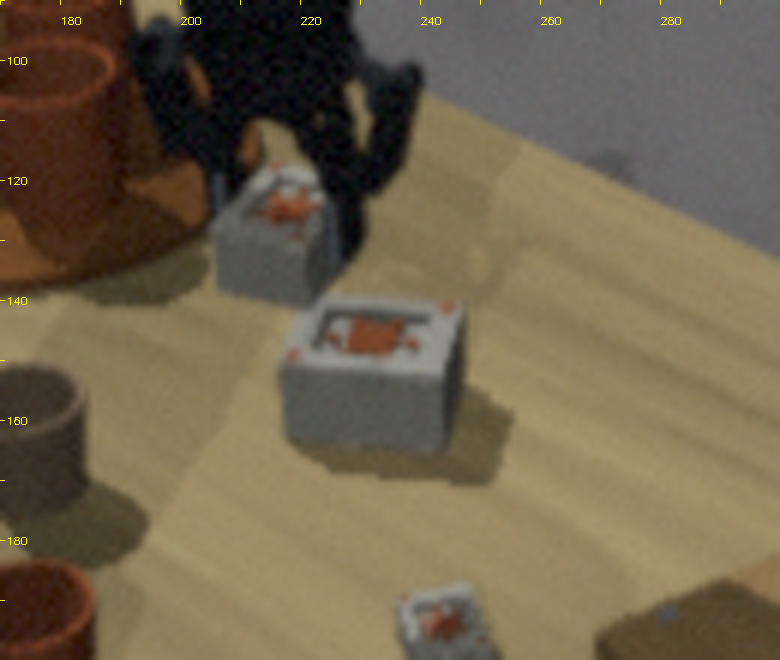

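The mould is lifted level with the grip at 47.7 mm. I'm carrying it to the stand.

arm_command:
  deltas:
    - [-0.1,0.1,-0.25,-0.05,0,0,0.2]
    - [-0.1,0.25,-0.6,-0.1,0,0,0.4]
    - [-0.1,0.38,-0.95,-0.15,0,0,0.6]
    - [-0.1,0.4,-1,-0.15,0,0,0.79]
    - [-0.1,0.4,-1,-0.15,0,0,0.79]

```text
clock: 5.35
position: [0.6052, 0.0416, 0.2258]
tool_rot: [-3.14, -0.002, 2.895]
force: [-1.3, 1.5, -2.8]
grip_width: 0.0475
```

```bash
python3 -c "
from h import *
plan([.6047,-.175,.22],2.894)
"
```

```text
shift [-0.3487 -1.4011  0.0399] turn [-0.0017 -0.0026  0.0016]
```

arm_command:
  deltas:
    - [-0.1,-0.07,-0.3,0,0,0,0]
    - [-0.1,-0.15,-0.6,0,0,0,0]
    - [-0.1,-0.22,-0.9,0,0,0,0]
    - [-0.1,-0.25,-1,0,0,0,0]
    - [-0.1,-0.25,-1,0,0,0,0]

```text
clock: 5.98
position: [0.6056, -0.1121, 0.2264]
tool_rot: [-3.142, -0.001, 2.898]
force: [1.0, 0.9, -2.0]
grip_width: 0.0475
```

arm_command:
  deltas:
    - [-0.1,-0.04,-0.15,0,0,0,0]
    - [-0.1,-0.08,-0.3,0,0,0,0]
    - [-0.1,-0.1,-0.4,0,0,0,0]
    - [-0.1,-0.1,-0.4,0,0,0,0]
    - [-0.1,-0.1,-0.4,0,0,0,0]

```text
clock: 6.6
position: [0.6059, -0.1727, 0.2271]
tool_rot: [3.141, -0.0, 2.897]
force: [-0.0, 1.1, -2.7]
grip_width: 0.0479
```

```bash
python3 -c "
from h import *
t=cams.grab_frame('side');crop(t,260,90,150,150,5,'pics/e1.png')
t=cams.grab_frame('top');crop(t,270,80,170,150,4,'pics/e2.png')
plan([.6047,-.175,.22],2.894)
c=np.array([.6047,-.175]);s=telemetry.observe();print(s['position'],s['force'])
p=s['position'];y=s['tool_rot'][2]-np.pi
L=np.array([(x,yy,z) for z in(.014,-.022) for x,yy in((.031,.024),(.031,-.024),(-.031,-.024),(-.031,.024))])
print(proj('side',Ro.from_euler('z',y).apply(L)+p).round(1))
"
```

```text
shift [ 0.0044 -0.0154  0.0485] turn [ 0.0006 -0.0001  0.0041]
[ 0.60589597 -0.17292413  0.22728256] [-0.03711492 -0.43224598 -2.49544213]
[[334.2 165.2]
 [348.4 176.4]
 [326.3 186.2]
 [312.4 174.4]
 [332.5 177.7]
 [346.4 188.9]
 [324.7 198.9]
 [311.3 187. ]]
```

View pics/e1.png

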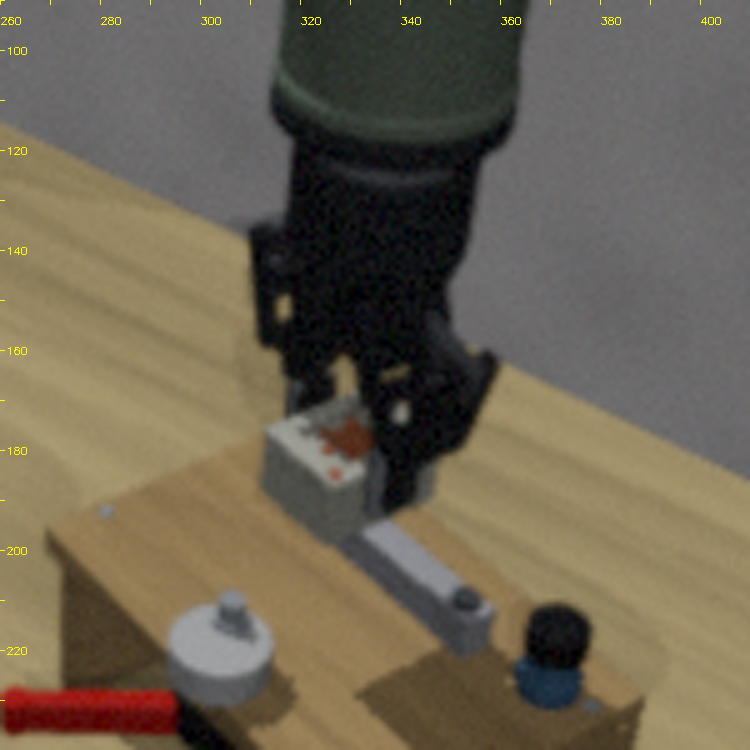

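arm_command:
  deltas:
    - [-0.1,0.004,-0.015,0.1,0,0,0.004]
    - [-0.1,0.004,-0.015,0.25,0,0,0.004]
    - [-0.1,0.004,-0.015,0.38,0,0,0.004]
    - [-0.1,0.004,-0.015,0.46,0,0,0.004]
    - [-0.1,0.004,-0.015,0.5,0,0,0.004]
    - [-0.1,0.004,-0.015,0.5,0,0,0.004]
    - [-0.1,0.004,-0.015,0.5,0,0,0.004]

```text
clock: 7.58
position: [0.6048, -0.1763, 0.1529]
tool_rot: [3.142, 0.001, 2.893]
force: [-0.7, 0.3, -3.2]
grip_width: 0.0476
```

```bash
python3 -c "
from h import *
t=cams.grab_frame('side');crop(t,260,110,130,120,6,'pics/e3.png')
plan([.6047,-.175,.1426],2.894)
s=telemetry.observe();print(s['position'],s['force'])
p=s['position'];y=s['tool_rot'][2]-np.pi
L=np.array([(x,yy,z) for z in(.0135,-.0225) for x,yy in((.031,.024),(.031,-.024),(-.031,-.024),(-.031,.024))])
print(proj('side',Ro.from_euler('z',y).apply(L)+p).round(1))
"
```

```text
shift [0.0031 0.0085 0.0687] turn [ 0.      0.0012 -0.0018]
[ 0.60482318 -0.17633995  0.1529013 ] [ 0.03833701 -0.22113825 -2.44879534]
[[331.8 191.3]
 [345.2 202.8]
 [324.  212.8]
 [311.  200.7]
 [330.3 202.5]
 [343.3 214.1]
 [322.6 224.2]
 [309.9 212. ]]
```

View pics/e3.png

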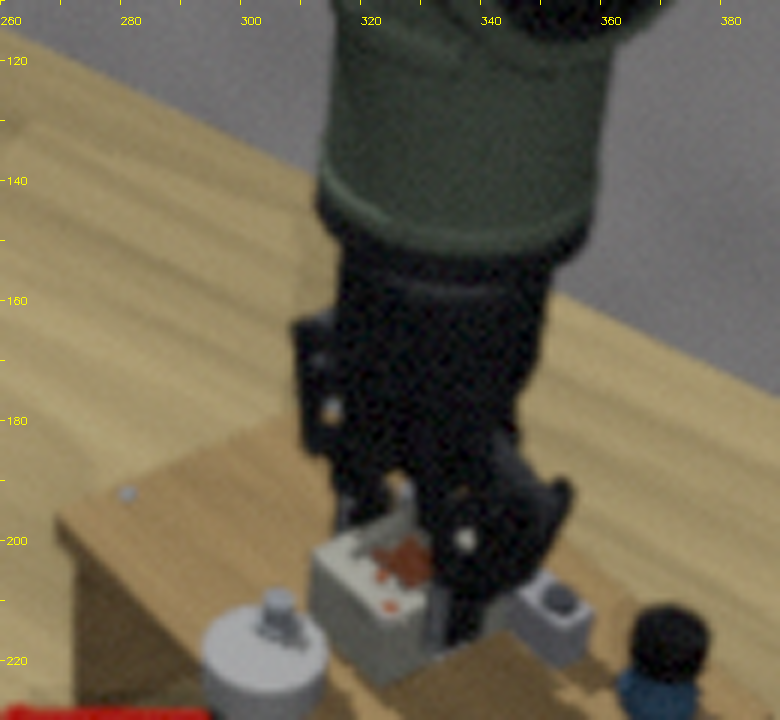

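arm_command:
  deltas:
    - [-0.1,0.003,0.008,0.02,0,0,0]
    - [-0.1,0.003,0.008,0.04,0,0,0]
    - [-0.1,0.003,0.008,0.052,0,0,0]
    - [-0.1,0.003,0.008,0.058,0,0,0]
    - [-0.1,0.003,0.008,0.058,0,0,0]

```text
clock: 8.25
position: [0.6044, -0.1748, 0.1456]
tool_rot: [3.141, 0.001, 2.893]
force: [-13.2, 4.7, 32.5]
grip_width: 0.0475
```

arm_command:
  deltas:
    - [-0.1,0,0,0.004,0,0,0]
    - [-0.1,0,0,0.007,0,0,0]
    - [-0.1,0,0,0.007,0,0,0]

```text
clock: 8.62
position: [0.6047, -0.1749, 0.1452]
tool_rot: [3.141, 0.002, 2.892]
force: [-15.1, 5.4, 41.2]
grip_width: 0.0477
```

Contact came 3 mm sooner than I expected. I'll back off and look before going on.

arm_command:
  deltas:
    - [-0.1,0,0,-0.012,0,0,0]
    - [-0.1,0,0,-0.015,0,0,0]
    - [-0.1,0,0,-0.015,0,0,0]

```text
clock: 9.0
position: [0.6047, -0.1749, 0.1453]
tool_rot: [3.141, 0.001, 2.893]
force: [-3.2, 1.1, 9.8]
grip_width: 0.0477
```

```bash
python3 -c "
from h import *
t=cams.grab_frame('side');crop(t,280,170,100,80,8,'pics/e4.png')
t=cams.grab_frame('top');crop(t,290,100,150,130,5,'pics/e5.png')
s=telemetry.observe();print(s['position'],s['force'],s['moment'])
p=s['position'];y=s['tool_rot'][2]-np.pi
L=np.array([(x,yy,z) for z in(.0135,-.0225) for x,yy in((.031,.024),(.031,-.024),(-.031,-.024),(-.031,.024))])
print(proj('side',Ro.from_euler('z',y).apply(L)+p).round(1))
"
```

```text
[ 0.60462781 -0.17492594  0.14526773] [-2.85846588  1.33153182  9.68281706] [0.40570255 0.52620903 0.02200687]
[[331.  193.5]
 [344.3 205. ]
 [323.2 215. ]
 [310.2 202.9]
 [329.5 204.6]
 [342.4 216.2]
 [321.8 226.3]
 [309.2 214.1]]
```

View pics/e4.png

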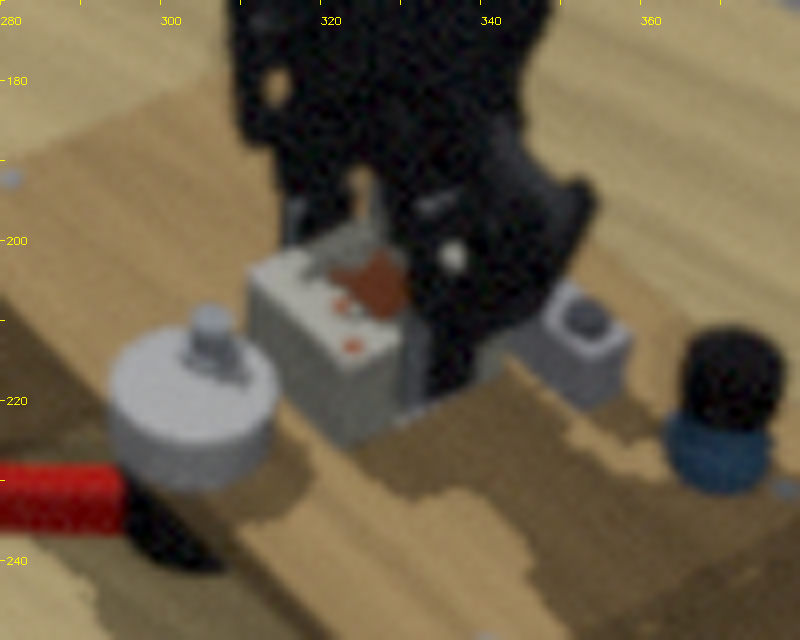

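View pics/e5.png

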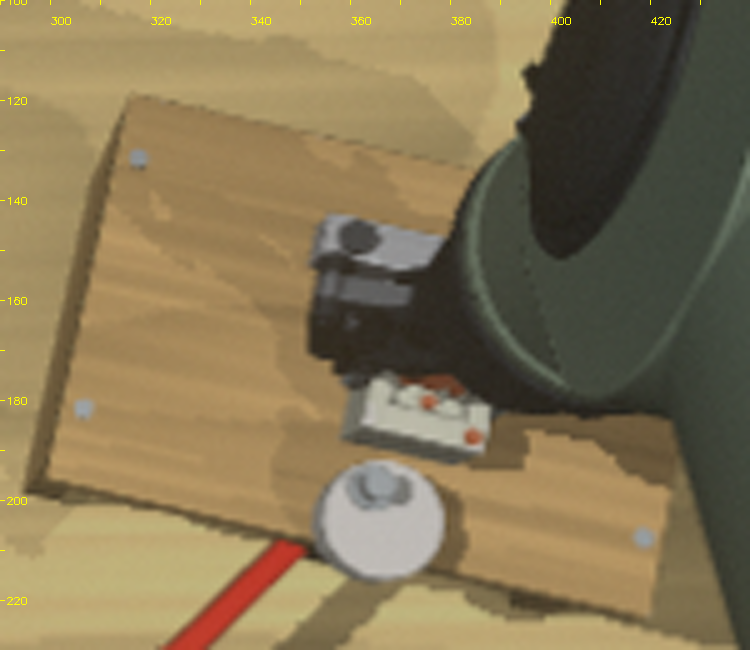

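The mould is on the bed between the cam at (304,220 side) and the fence, and it looks level. I'll unload the rest of the force and open.

arm_command:
  deltas:
    - [-0.1,0,0,-0.004,0,0,0]
    - [-0.1,0,0,-0.006,0,0,0]
    - [-0.1,0,0,-0.006,0,0,0]

```text
clock: 9.48
position: [0.6043, -0.175, 0.1455]
tool_rot: [-3.142, -0.0, 2.893]
force: [0.2, -0.5, -3.7]
grip_width: 0.0473
```

arm_command:
  deltas:
    - [0.15,0,0,0,0,0,0]
    - [0.25,0,0,0,0,0,0]
    - [0.4,0,0,0,0,0,0]
    - [0.53,0,0,0,0,0,0]
    - [0.53,0,0,0,0,0,0]

```text
clock: 10.1
position: [0.6044, -0.175, 0.1457]
tool_rot: [-3.142, 0.0, 2.893]
force: [-0.8, -0.9, 0.1]
grip_width: 0.0652
```

arm_command:
  deltas:
    - [0.53,0,0,-0.1,0,0,0]
    - [0.53,0,0,-0.3,0,0,0]
    - [0.53,0,0,-0.6,0,0,0]
    - [0.53,0,0,-0.8,0,0,0]

```text
clock: 10.6
position: [0.6047, -0.1752, 0.2689]
tool_rot: [3.141, 0.002, 2.892]
force: [0.4, -0.3, -0.9]
grip_width: 0.065
```

```bash
python3 - <<'E'
from h import *
q=np.array([.558194,-.150862,-.24752]);
def W(x,y,z): 
    c,s=np.cos(q[2]),np.sin(q[2]); return np.array([c*x-s*y+q[0],s*x+c*y+q[1],z])
# pre-contact: tangential stand-off
k=0.0
tang=np.array([np.sin(k-.6),-np.cos(k-.6)]);bar=np.array([-np.cos(k-.6),-np.sin(k-.6)])
p=.085*bar-tang*(.006+.011+.012)
print("start above",W(*p,.2),"yaw",.723+k)
plan(W(*p,.22),.723+k); print(telemetry.observe()['qpos'],telemetry.observe()['force'])
E
```

```text
start above [ 0.52367683 -0.067949    0.2       ] yaw 0.723
shift [0.7009 0.5595 0.3246] turn [3.5000e-03 1.6000e-03 2.7621e+00]
[ 0.09998429  0.51172151  0.1312312   1.57223605 -0.07354953  1.06000009
  1.5719363 ] [ 0.43689423 -0.34319344 -0.87240206]
```

arm_command:
  deltas:
    - [0,0.2,0.15,0,0,0,0.22]
    - [-0.5,0.4,0.3,0,0,0,0.44]
    - [-1,0.6,0.5,0,0,0,0.66]
    - [-1,0.7,0.56,0,0,0,0.88]
    - [-1,0.7,0.56,0,0,0,1]
    - [-1,0.7,0.56,0,0,0,1]

```text
clock: 11.35
position: [0.5235, -0.0675, 0.2667]
tool_rot: [3.141, 0.0, 2.108]
force: [-0.6, -0.0, 0.6]
grip_width: -0.0
```

arm_command:
  deltas:
    - [-1,0,0,0,0,0,0.22]
    - [-1,0,0,0,0,0,0.44]
    - [-1,0,0,0,0,0,0.66]
    - [-1,0,0,0,0,0,0.88]
    - [-1,0,0,0,0,0,1]

```text
clock: 11.98
position: [0.5235, -0.0679, 0.2661]
tool_rot: [3.141, -0.0, 1.32]
force: [0.4, -0.3, -0.6]
grip_width: 0.0
```

arm_command:
  deltas:
    - [-1,0,0,0,0,0,0.22]
    - [-1,0,0,0,0,0,0.44]
    - [-1,0,0,0,0,0,0.66]
    - [-1,0,0,0,0,0,0.76]
    - [-1,0,0,0,0,0,0.76]

```text
clock: 12.6
position: [0.5235, -0.0678, 0.266]
tool_rot: [3.142, -0.0, 0.727]
force: [1.0, 0.2, -0.5]
grip_width: 0.0003
```

```bash
python3 - <<'E'
from h import *
plan([.52368,-.06795,.086],.723); print(telemetry.observe()['qpos'],telemetry.observe()['grip_width'])
t=cams.grab_frame('top');crop(t,290,100,150,150,4,'pics/f1.png')
t=cams.grab_frame('side');crop(t,230,90,150,150,4,'pics/f2.png')
E
```

```text
shift [-0.      0.0016  1.1999] turn [ 0.0001 -0.0002  0.0055]
[-0.45006888  0.40650012  0.62740048  1.85828927 -0.28586161  0.96729809
 -0.54071035] 0.0002906497417582998
```

View pics/f1.png

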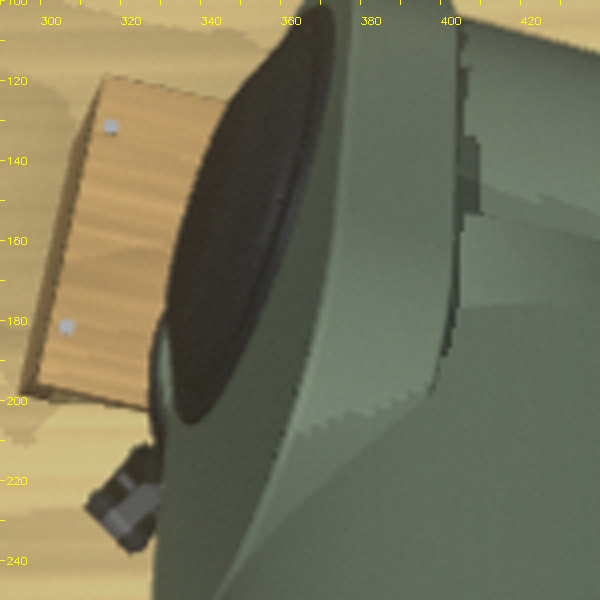

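View pics/f2.png

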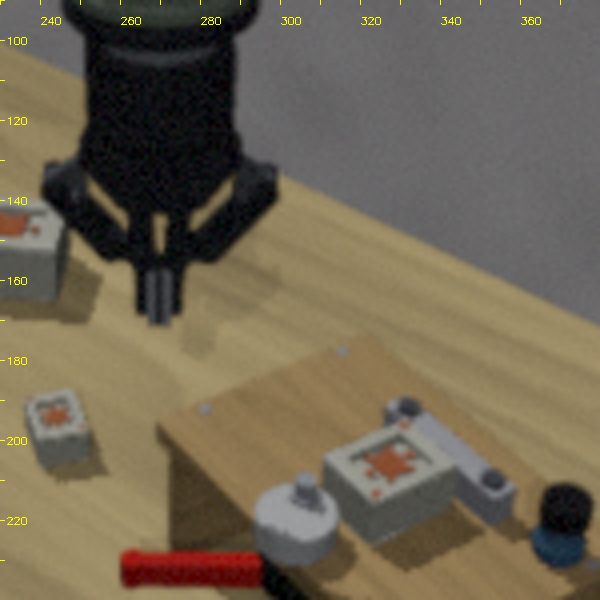

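The mould stands between the cam and the fence, long side along x. Seen from the side it is at (322,210), and the large block and jar haven't moved. The bar's round end is wider than the bar (16 mm against 12). I'll tilt the closed fingers 0.2 rad so that one edge pushes at r = 85 mm.

```bash
cat >> h.py <<'E'
SQ=np.array([.558194,-.150862,-.24752])
def W(p,z):
    c,s=np.cos(SQ[2]),np.sin(SQ[2]); x,y=p; return np.array([c*x-s*y+SQ[0],s*x+c*y+SQ[1],z])
def bt(k): return np.array([-np.cos(k-.6),-np.sin(k-.6)]),np.array([np.sin(k-.6),-np.cos(k-.6)])
def tgt(k,gap,z=.083):
    b,t=bt(k); return W(.097*b-(.0197+gap)*t,z),.523+k
def edge():
    s=telemetry.observe(); p=s["position"]; c,sn=np.cos(SQ[2]),np.sin(SQ[2]); d=p[:2]-SQ[:2]
    l=np.array([c*d[0]+sn*d[1],-sn*d[0]+c*d[1]]); k=s["tool_rot"][2]-.523
    b,t=bt(k); e=l+.0137*t-.012*b; r=np.linalg.norm(e)
    # bar angle if edge touching bar side (6 mm)
    ang=np.arctan2(-e[1],-e[0])+.6+np.arcsin(.006/r)
    f=s["force"]; fl=np.array([c*f[0]+sn*f[1],-sn*f[0]+c*f[1]]); bb,tt=bt(ang)
    print("clk %.2f r %.4f q %.4f toolk %.4f Ft %.2f Fb %.2f Fz %.2f"%(s["clock"],r,ang,k,-fl@tt,-fl@bb,f[2]))
E
python3 - <<'E'
from h import *
p,y=tgt(0,.012); print(p,y); plan(p,y)
E
```

```text
[ 0.51775873 -0.05716633  0.083     ] 0.523
shift [ 0.0184 -0.0782  1.2195] turn [ 0.     -0.0004  0.261 ]
```

arm_command:
  deltas:
    - [-1,0.018,-0.078,0.05,0,0,0.2]
    - [-1,0.018,-0.078,0.3,0,0,0.261]
    - [-1,0.018,-0.078,0.55,0,0,0.261]
    - [-1,0.018,-0.078,0.7,0,0,0.261]
    - [-1,0.018,-0.078,0.8,0,0,0.261]
    - [-1,0.018,-0.078,0.8,0,0,0.261]

```text
clock: 13.45
position: [0.5174, -0.0573, 0.1453]
tool_rot: [-3.141, 0.001, 0.521]
force: [0.8, -0.4, 0.5]
grip_width: -0.0002
```

```bash
python3 - <<'E'
from h import *
p,y=tgt(0,.012); plan(p,y)
t=cams.grab_frame('side');crop(t,230,120,130,130,5,'pics/g1.png')
E
```

```text
shift [0.0028 0.0005 0.4156] turn [-0.0006  0.0011 -0.0031]
```

View pics/g1.png

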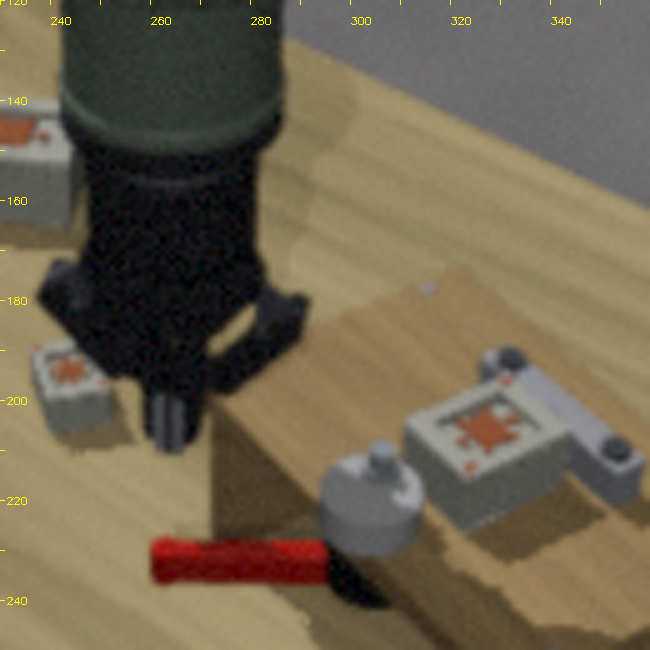

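arm_command:
  deltas:
    - [-1,-0.03,0,0.1,0,0,0]
    - [-1,-0.03,0,0.2,0,0,0]
    - [-1,-0.03,0,0.29,0,0,0]
    - [-1,-0.03,0,0.36,0,0,0]
    - [-1,-0.03,0,0.36,0,0,0]

```text
clock: 14.12
position: [0.5133, -0.0595, 0.0909]
tool_rot: [-3.141, 0.001, 0.52]
force: [-0.1, -0.4, 0.0]
grip_width: 0.0003
```

```bash
python3 - <<'E'
from h import *
edge()
t=cams.grab_frame('side');crop(t,230,120,130,130,5,'pics/g2.png')
edge()
E
```

```text
clk 14.12 r 0.0872 q -0.0821 toolk -0.0033 Ft -0.34 Fb 0.28 Fz 0.04
clk 14.18 r 0.0871 q -0.0841 toolk -0.0033 Ft 0.18 Fb 0.08 Fz 0.50
```

View pics/g2.png

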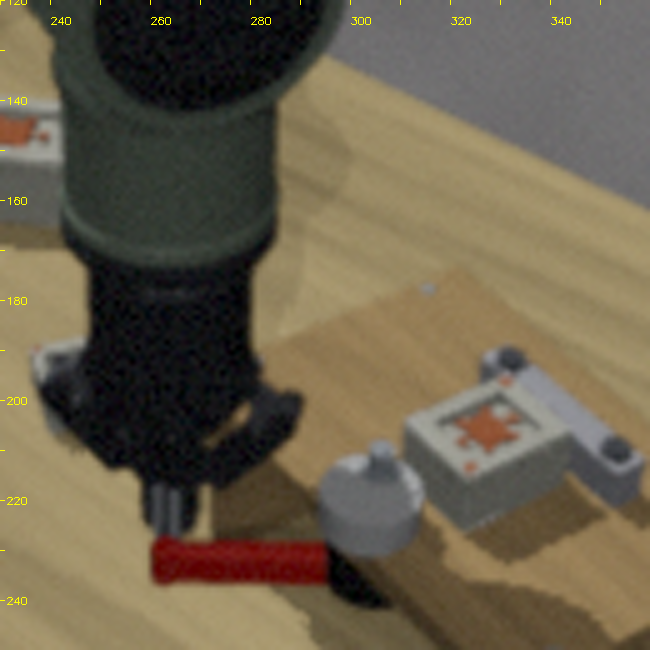

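The fingers sit behind the bar, on its +y side, and touch nothing. Next I'll work out waypoints along the arc.

```bash
cat >> h.py <<'E'
def arc(ks,gap=0.,z=.091):
    for k in ks:
        p,y=tgt(k,gap,z); d,v=todelta(p,y); print(round(k,3),d.round(3),v[2].round(3))
E
python3 -c "
from h import *
arc([0,.07,.14,.21,.28,.35,.42,.42])"
```

```text
0 [-0.046  0.016  0.003] -0.004
0.07 [-0.093  0.018  0.003] -0.093
0.14 [-0.138  0.023  0.003] -0.182
0.21 [-0.184  0.031  0.003] -0.272
0.28 [-0.229  0.043  0.003] -0.361
0.35 [-0.273  0.057  0.003] -0.45
0.42 [-0.315  0.074  0.003] -0.539
0.42 [-0.315  0.074  0.003] -0.539
```

arm_command:
  deltas:
    - [-1,-0.046,0.016,0,0,0,-0.004]
    - [-1,-0.093,0.018,0,0,0,-0.093]
    - [-1,-0.138,0.023,0,0,0,-0.182]

```text
clock: 14.55
position: [0.4977, -0.0728, 0.0922]
tool_rot: [3.141, -0.001, 0.665]
force: [4.2, 1.4, -2.7]
grip_width: 0.0002
```

```bash
python3 -c "
from h import *
edge();arc([.2,.27,.34,.41,.48,.55,.62])"
```

```text
clk 14.55 r 0.0849 q 0.1361 toolk 0.1425 Ft 3.82 Fb 2.31 Fz -2.65
0.2 [-0.042 -0.     0.008] -0.073
0.27 [-0.088  0.004  0.008] -0.162
0.34 [-0.134  0.012  0.008] -0.252
0.41 [-0.178  0.022  0.008] -0.341
0.48 [-0.222  0.036  0.008] -0.43
0.55 [-0.266  0.053  0.008] -0.519
0.62 [-0.307  0.072  0.008] -0.608
```

arm_command:
  deltas:
    - [-1,-0.042,0,0,0,0,-0.073]
    - [-1,-0.088,0.004,0,0,0,-0.162]
    - [-1,-0.134,0.012,0,0,0,-0.252]
    - [-1,-0.178,0.022,0,0,0,-0.341]
    - [-1,-0.222,0.036,0,0,0,-0.43]

```text
clock: 15.18
position: [0.475, -0.0976, 0.0923]
tool_rot: [3.14, -0.001, 1.003]
force: [3.3, 1.8, -2.4]
grip_width: -0.0004
```

```bash
python3 -c "
from h import *
edge();arc([.54,.6,.66,.72,.78])
t=cams.grab_frame('side');crop(t,230,120,130,130,5,'pics/g3.png');edge()"
```

```text
clk 15.18 r 0.0849 q 0.4789 toolk 0.4802 Ft 2.86 Fb 2.41 Fz -2.40
0.54 [-0.04  -0.     0.009] -0.076
0.6 [-0.08   0.003  0.009] -0.152
0.66 [-0.119  0.009  0.009] -0.229
0.72 [-0.158  0.017  0.009] -0.305
0.78 [-0.196  0.028  0.009] -0.382
clk 15.22 r 0.0851 q 0.4901 toolk 0.4829 Ft 1.78 Fb 2.96 Fz -0.96
```

View pics/g3.png

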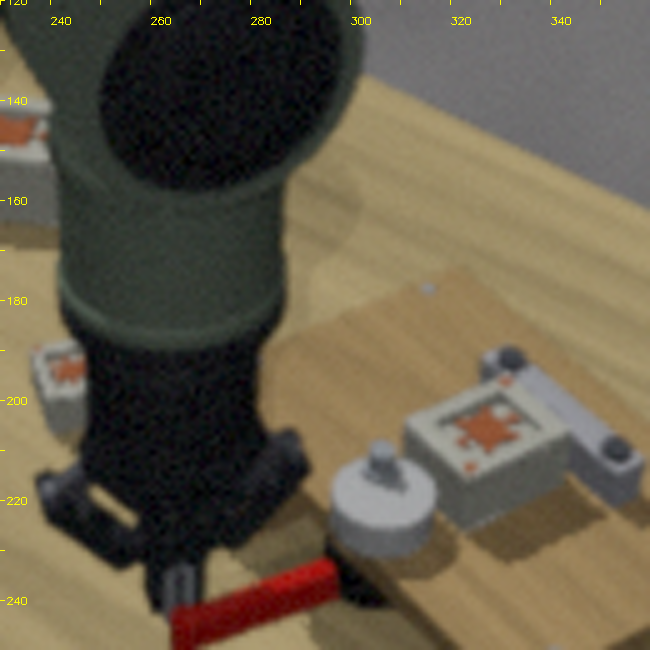

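arm_command:
  deltas:
    - [-1,-0.04,0,0,0,0,-0.076]
    - [-1,-0.08,0.003,0,0,0,-0.152]
    - [-1,-0.119,0.009,0,0,0,-0.229]

```text
clock: 15.6
position: [0.4667, -0.1133, 0.0923]
tool_rot: [3.14, -0.001, 1.182]
force: [4.1, 2.9, 1.6]
grip_width: -0.0002
```

```bash
python3 -c "
from h import *
edge();arc([.69,.72,.75,.78,.81])
print(proj('side',[list(W(.1*bt(k)[0],.091)) for k in(.62,.64,.66,.68)]).round(1))
t=cams.grab_frame('side');crop(t,230,160,130,110,6,'pics/g4.png');edge()"
```

```text
clk 15.60 r 0.0851 q 0.6581 toolk 0.6585 Ft 3.63 Fb 3.46 Fz 1.65
0.69 [-0.021 -0.     0.009] -0.04
0.72 [-0.041  0.001  0.009] -0.078
0.75 [-0.061  0.002  0.009] -0.116
0.78 [-0.08   0.004  0.009] -0.155
0.81 [-0.1    0.007  0.009] -0.193
[[270.  247.3]
 [270.5 247.8]
 [271.  248.4]
 [271.5 248.9]]
clk 15.65 r 0.0852 q 0.6674 toolk 0.6609 Ft 1.96 Fb 2.98 Fz 1.07
```

View pics/g4.png

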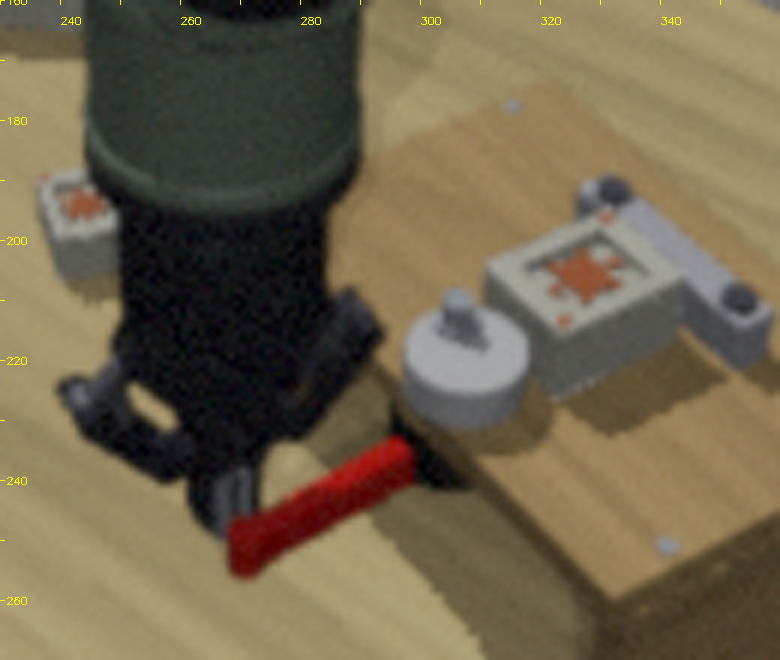

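arm_command:
  deltas:
    - [-1,-0.021,0,0,0,0,-0.04]
    - [-1,-0.041,0.001,0,0,0,-0.078]
    - [-1,-0.061,0.002,0,0,0,-0.116]
    - [-1,-0.08,0.004,0,0,0,-0.155]

```text
clock: 16.15
position: [0.462, -0.1246, 0.0917]
tool_rot: [3.142, -0.0, 1.304]
force: [3.9, 3.6, 2.2]
grip_width: -0.0001
```

```bash
python3 -c "
from h import *
edge();arc([.81,.84,.87,.9,.93])"
```

```text
clk 16.15 r 0.0860 q 0.7795 toolk 0.7810 Ft 3.81 Fb 3.62 Fz 2.20
0.81 [-0.019  0.005  0.005] -0.037
0.84 [-0.039  0.006  0.005] -0.075
0.87 [-0.058  0.008  0.005] -0.113
0.9 [-0.078  0.01   0.005] -0.152
0.93 [-0.098  0.012  0.005] -0.19
```

arm_command:
  deltas:
    - [-1,0.025,0.006,0,0,0,0]
    - [-1,0.025,0.006,0,0,0,0]

```text
clock: 16.4
position: [0.4636, -0.121, 0.0915]
tool_rot: [-3.141, 0.0, 1.302]
force: [-0.5, 1.2, -0.8]
grip_width: 0.0001
```

```bash
python3 -c "
from h import *
edge();arc([.78,.81,.84,.87,.9,.93])"
```

```text
clk 16.40 r 0.0850 q 0.7360 toolk 0.7787 Ft 1.13 Fb -0.65 Fz -0.78
0.78 [-0.025  0.001  0.003] -0.002
0.81 [-0.045  0.002  0.003] -0.04
0.84 [-0.065  0.002  0.003] -0.078
0.87 [-0.084  0.004  0.003] -0.116
0.9 [-0.104  0.006  0.003] -0.154
0.93 [-0.124  0.009  0.003] -0.193
```

arm_command:
  deltas:
    - [-1,-0.025,0.001,0,0,0,-0.002]
    - [-1,-0.045,0.002,0,0,0,-0.04]
    - [-1,-0.065,0.002,0,0,0,-0.078]
    - [-1,-0.084,0.004,0,0,0,-0.116]

```text
clock: 16.9
position: [0.4609, -0.1335, 0.0916]
tool_rot: [-3.141, -0.0, 1.395]
force: [-0.7, 4.7, -1.5]
grip_width: -0.0002
```

```bash
python3 -c "
from h import *
edge();arc([.89,.91,.93,.95])"
```

```text
clk 16.90 r 0.0851 q 0.8710 toolk 0.8724 Ft 4.75 Fb -0.58 Fz -1.47
0.89 [-0.013 -0.001  0.004] -0.022
0.91 [-0.026 -0.     0.004] -0.048
0.93 [-0.039  0.     0.004] -0.073
0.95 [-0.052  0.001  0.004] -0.099
```

arm_command:
  deltas:
    - [-1,-0.013,0,0,0,0,-0.022]
    - [-1,-0.026,0,0,0,0,-0.048]
    - [-1,-0.039,0,0,0,0,-0.073]

```text
clock: 17.27
position: [0.4601, -0.1393, 0.0917]
tool_rot: [-3.142, -0.0, 1.452]
force: [-0.1, 3.9, -2.8]
grip_width: 0.0002
```

```bash
python3 -c "
from h import *
edge();arc([.95,.97,.99,1.01])
t=cams.grab_frame('side');crop(t,260,170,120,90,6,'pics/g5.png');edge()"
```

```text
clk 17.27 r 0.0851 q 0.9307 toolk 0.9289 Ft 3.86 Fb 0.25 Fz -2.81
0.95 [-0.013 -0.001  0.004] -0.027
0.97 [-0.026 -0.     0.004] -0.052
0.99 [-0.039  0.     0.004] -0.078
1.01 [-0.053  0.001  0.004] -0.103
clk 17.32 r 0.0851 q 0.9338 toolk 0.9296 Ft 3.59 Fb 0.93 Fz -3.20
```

View pics/g5.png

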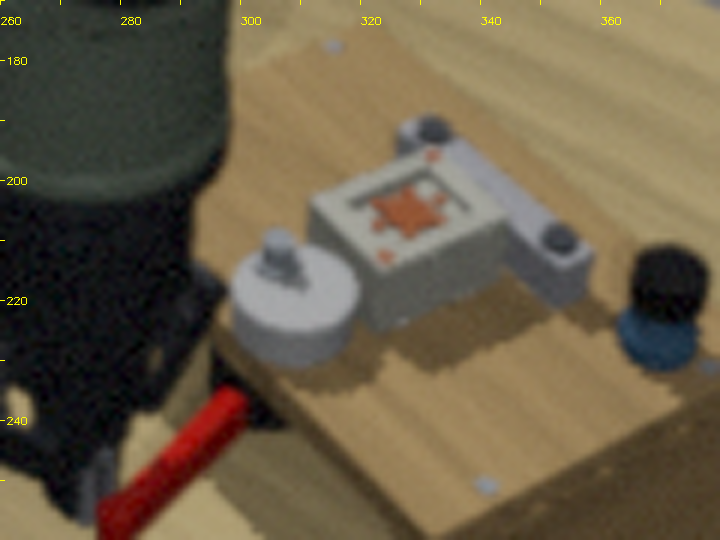

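arm_command:
  deltas:
    - [-1,-0.013,0,0.003,0,0,-0.027]
    - [-1,-0.026,0,0.003,0,0,-0.052]
    - [-1,-0.039,0,0.003,0,0,-0.078]
    - [-1,-0.053,0.001,0.003,0,0,-0.103]

```text
clock: 17.82
position: [0.4595, -0.1472, 0.0914]
tool_rot: [3.141, 0.0, 1.533]
force: [1.7, 3.8, 2.6]
grip_width: -0.0001
```

```bash
python3 -c "
from h import *
edge();arc([1.03,1.05,1.07,1.09])"
```

```text
clk 17.82 r 0.0850 q 1.0117 toolk 1.0099 Ft 3.49 Fb 2.25 Fz 2.56
1.03 [-0.013 -0.002  0.002] -0.026
1.05 [-0.026 -0.001  0.002] -0.051
1.07 [-0.039 -0.     0.002] -0.076
1.09 [-0.052  0.     0.002] -0.102
```

arm_command:
  deltas:
    - [-1,-0.013,-0.002,0,0,0,-0.026]
    - [-1,-0.026,-0.001,0,0,0,-0.051]
    - [-1,-0.039,0,0,0,0,-0.076]

```text
clock: 18.2
position: [0.4592, -0.1531, 0.0913]
tool_rot: [3.141, 0.0, 1.593]
force: [1.9, 3.6, 2.0]
grip_width: 0.0001
```

```bash
python3 -c "
from h import *
edge();arc([1.09,1.11,1.13])"
```

```text
clk 18.20 r 0.0853 q 1.0700 toolk 1.0695 Ft 3.07 Fb 2.64 Fz 2.01
1.09 [-0.013  0.     0.002] -0.026
1.11 [-0.026  0.001  0.002] -0.052
1.13 [-0.04   0.002  0.002] -0.077
```

arm_command:
  deltas:
    - [-1,-0.013,0,0,0,0,-0.026]
    - [-1,-0.026,0.001,0,0,0,-0.052]
    - [-1,-0.04,0.002,0,0,0,-0.077]

```text
clock: 18.58
position: [0.4594, -0.1591, 0.0912]
tool_rot: [-3.141, -0.0, 1.653]
force: [1.6, 4.1, 2.8]
grip_width: 0.0002
```

```bash
python3 -c "
from h import *
edge();arc([1.15,1.17,1.19])
t=cams.grab_frame('side');crop(t,260,170,120,90,6,'pics/g6.png');edge()"
```

```text
clk 18.57 r 0.0854 q 1.1303 toolk 1.1298 Ft 3.50 Fb 2.64 Fz 2.76
1.15 [-0.013  0.001  0.002] -0.026
1.17 [-0.026  0.002  0.002] -0.051
1.19 [-0.039  0.002  0.002] -0.077
clk 18.62 r 0.0854 q 1.1335 toolk 1.1306 Ft 3.33 Fb 2.47 Fz 1.28
```

View pics/g6.png

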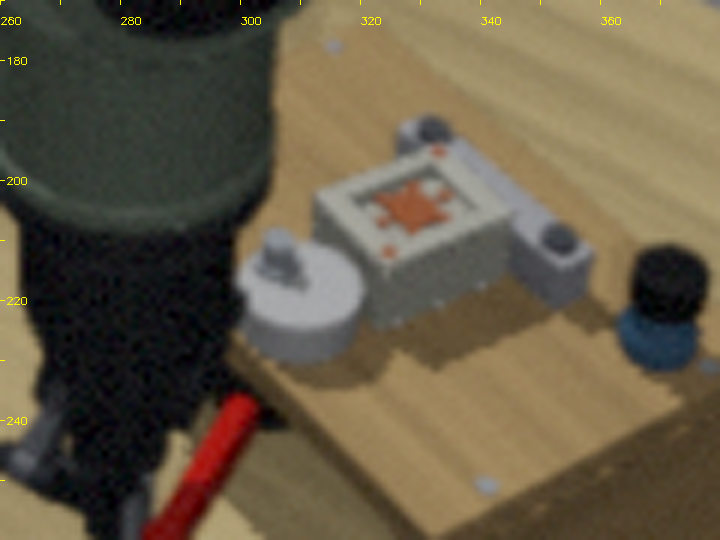

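The mould is now being shoved toward the fence, and its dot has moved from (325,213) to (323,212). I'm creeping in 0.03 rad calls.

arm_command:
  deltas:
    - [-1,-0.007,0.001,0,0,0,-0.013]
    - [-1,-0.013,0.001,0,0,0,-0.026]
    - [-1,-0.02,0.001,0,0,0,-0.039]

```text
clock: 19.0
position: [0.4597, -0.1619, 0.0912]
tool_rot: [-3.141, -0.0, 1.683]
force: [-0.3, 4.3, 2.8]
grip_width: -0.0
```

```bash
python3 -c "
from h import *
edge();arc([1.17,1.18,1.19,1.2])"
```

```text
clk 19.00 r 0.0853 q 1.1593 toolk 1.1599 Ft 4.18 Fb 1.01 Fz 2.79
1.17 [-0.007  0.001  0.002] -0.013
1.18 [-0.013  0.001  0.002] -0.026
1.19 [-0.02   0.001  0.002] -0.038
1.2 [-0.027  0.001  0.002] -0.051
```

arm_command:
  deltas:
    - [-1,-0.007,0.001,0,0,0,-0.013]
    - [-1,-0.013,0.001,0,0,0,-0.026]
    - [-1,-0.02,0.001,0,0,0,-0.038]

```text
clock: 19.38
position: [0.4601, -0.1649, 0.0912]
tool_rot: [-3.141, -0.0, 1.713]
force: [-1.9, 3.6, 2.4]
grip_width: 0.0001
```

```bash
python3 -c "
from h import *
edge();arc([1.2,1.21,1.22])"
```

```text
clk 19.38 r 0.0853 q 1.1903 toolk 1.1896 Ft 4.03 Fb -0.59 Fz 2.39
1.2 [-0.006  0.001  0.001] -0.013
1.21 [-0.013  0.001  0.001] -0.026
1.22 [-0.02   0.001  0.001] -0.039
```

arm_command:
  deltas:
    - [-1,-0.007,0.001,0,0,0,-0.013]
    - [-1,-0.013,0.001,0,0,0,-0.026]
    - [-1,-0.02,0.001,0,0,0,-0.039]

```text
clock: 19.75
position: [0.4607, -0.1678, 0.0912]
tool_rot: [-3.141, -0.0, 1.743]
force: [-2.5, 4.7, 3.1]
grip_width: 0.0004
```

```bash
python3 -c "
from h import *
edge();arc([1.23,1.24,1.25])"
```

```text
clk 19.75 r 0.0852 q 1.2196 toolk 1.2205 Ft 5.30 Fb -0.66 Fz 3.09
1.23 [-0.007 -0.     0.001] -0.012
1.24 [-0.013  0.     0.001] -0.025
1.25 [-0.02   0.     0.001] -0.038
```

arm_command:
  deltas:
    - [-1,-0.007,0,0,0,0,-0.012]
    - [-1,-0.013,0,0,0,0,-0.025]

```text
clock: 20.0
position: [0.461, -0.1697, 0.0912]
tool_rot: [-3.141, -0.0, 1.763]
force: [-2.5, 5.0, 2.0]
grip_width: 0.0002
```

```bash
python3 -c "
from h import *
edge();arc([1.25,1.26,1.27])
t=cams.grab_frame('side');crop(t,260,170,120,90,6,'pics/g7.png');edge()"
```

```text
clk 20.00 r 0.0852 q 1.2393 toolk 1.2400 Ft 5.55 Fb -0.42 Fz 2.03
1.25 [-0.007  0.     0.001] -0.013
1.26 [-0.014  0.     0.001] -0.026
1.27 [-0.02   0.     0.001] -0.038
clk 20.05 r 0.0852 q 1.2407 toolk 1.2404 Ft 4.55 Fb -0.26 Fz 1.53
```

View pics/g7.png

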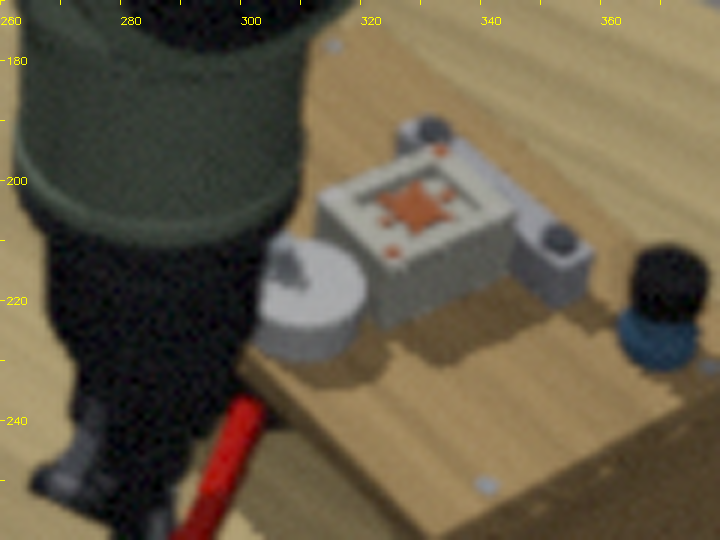

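arm_command:
  deltas:
    - [-1,-0.007,0,0,0,0,-0.013]
    - [-1,-0.014,0,0,0,0,-0.026]

```text
clock: 20.3
position: [0.4614, -0.1717, 0.0912]
tool_rot: [-3.141, -0.0, 1.783]
force: [-3.1, 4.8, 2.4]
grip_width: 0.0001
```

```bash
python3 -c "
from h import *
edge();arc([1.27,1.28,1.29])"
```

```text
clk 20.30 r 0.0852 q 1.2603 toolk 1.2603 Ft 5.61 Fb -0.90 Fz 2.42
1.27 [-0.006  0.     0.001] -0.012
1.28 [-0.013  0.     0.001] -0.025
1.29 [-0.02   0.     0.001] -0.038
```

arm_command:
  deltas:
    - [-1,-0.006,0,0,0,0,-0.012]
    - [-1,-0.013,0,0,0,0,-0.025]

```text
clock: 20.55
position: [0.4618, -0.1736, 0.0912]
tool_rot: [-3.141, -0.0, 1.803]
force: [-2.7, 5.3, 2.5]
grip_width: 0.0001
```

```bash
python3 -c "
from h import *
edge();arc([1.29,1.3,1.31])"
```

```text
clk 20.55 r 0.0852 q 1.2791 toolk 1.2800 Ft 5.90 Fb -0.24 Fz 2.46
1.29 [-0.007  0.     0.001] -0.013
1.3 [-0.014  0.     0.001] -0.026
1.31 [-0.02   0.001  0.001] -0.038
```

arm_command:
  deltas:
    - [-1,-0.007,0,0,0,0,-0.013]
    - [-1,-0.014,0,0,0,0,-0.026]

```text
clock: 20.8
position: [0.4623, -0.1755, 0.0911]
tool_rot: [-3.141, -0.0, 1.823]
force: [-3.4, 5.5, 1.7]
grip_width: 0.0001
```

```bash
python3 -c "
from h import *
edge();arc([1.31,1.32,1.33])"
```

```text
clk 20.80 r 0.0852 q 1.2997 toolk 1.3005 Ft 6.46 Fb -0.67 Fz 1.65
1.31 [-0.007  0.     0.001] -0.012
1.32 [-0.013  0.     0.001] -0.025
1.33 [-0.02   0.     0.001] -0.038
```

```bash
python3 -c "
from h import *
t=cams.grab_frame('side');crop(t,300,180,70,55,11,'pics/g8.png');edge()
t=cams.grab_frame('top');crop(t,290,110,150,120,5,'pics/g9.png');edge()"
```

```text
clk 20.85 r 0.0852 q 1.3007 toolk 1.3010 Ft 5.68 Fb 0.11 Fz 1.66
clk 20.90 r 0.0852 q 1.3008 toolk 1.3003 Ft 5.84 Fb 0.03 Fz 1.65
```

View pics/g8.png

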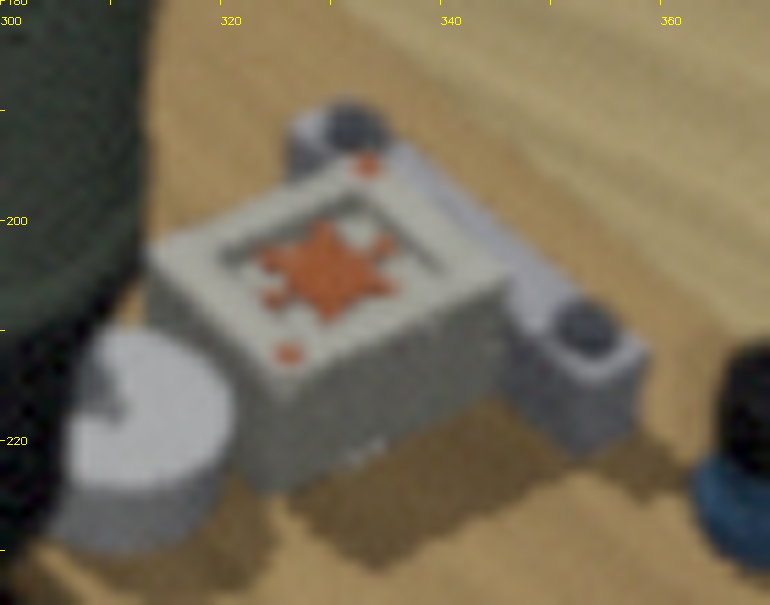

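View pics/g9.png

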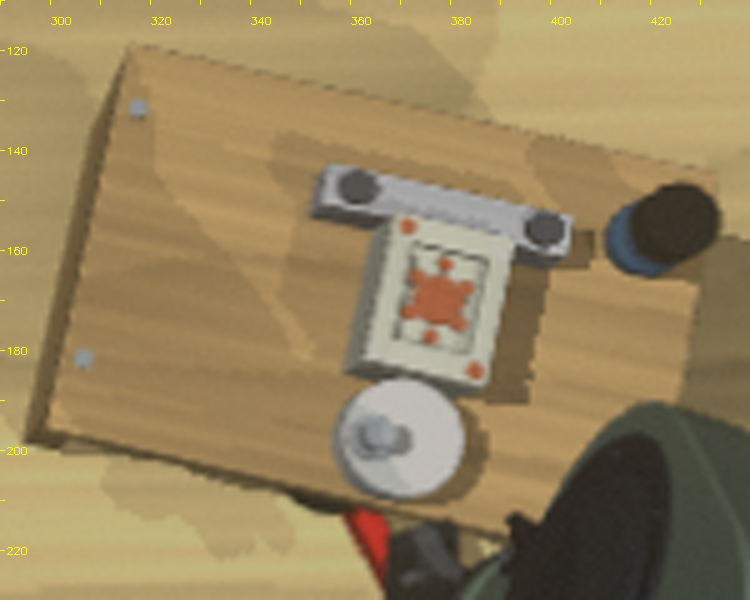

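The mould's far end meets the fence in both views, at (390,155) in the top view. Force reads 6.5 N moving and 5.8 N at rest, so the squeeze has started at roughly 8 to 10 N. From here I'll take 0.005 rad steps.

arm_command:
  deltas:
    - [-1,-0.003,0,0,0,0,-0.006]
    - [-1,-0.007,0,0,0,0,-0.012]

```text
clock: 21.15
position: [0.4625, -0.1764, 0.0911]
tool_rot: [-3.141, -0.001, 1.833]
force: [-2.6, 6.2, 1.8]
grip_width: 0.0001
```

```bash
python3 -c "
from h import *
edge();arc([1.315,1.32,1.33])"
```

```text
clk 21.15 r 0.0852 q 1.3087 toolk 1.3098 Ft 6.73 Fb 0.41 Fz 1.84
1.315 [-0.004  0.     0.001] -0.007
1.32 [-0.007  0.     0.001] -0.013
1.33 [-0.014  0.     0.001] -0.026
```

arm_command:
  deltas:
    - [-1,-0.004,0,0,0,0,-0.007]
    - [-1,-0.007,0,0,0,0,-0.013]

```text
clock: 21.4
position: [0.4627, -0.1774, 0.0911]
tool_rot: [-3.141, -0.001, 1.843]
force: [-2.5, 7.9, 2.5]
grip_width: 0.0003
```

```bash
python3 -c "
from h import *
edge();arc([1.325,1.33])"
```

```text
clk 21.40 r 0.0853 q 1.3181 toolk 1.3200 Ft 8.19 Fb 1.31 Fz 2.53
1.325 [-0.004  0.001  0.001] -0.006
1.33 [-0.008  0.001  0.001] -0.013
```

arm_command:
  deltas:
    - [-1,0,0,0,0,0,0]

```text
clock: 21.52
position: [0.4627, -0.1774, 0.0911]
tool_rot: [-3.141, -0.001, 1.843]
force: [-3.3, 5.9, 3.0]
grip_width: 0.0001
```

```bash
python3 -c "
from h import *
edge()"
```

```text
clk 21.52 r 0.0853 q 1.3182 toolk 1.3199 Ft 6.79 Fb -0.27 Fz 2.97
```

The squeeze reads about 8.2 N moving and 6.8 N at rest, which is 15 to 20 N by the given scale. That is firm, so I stop here and back away.

arm_command:
  deltas:
    - [-1,0.03,0,0,0,0,0]
    - [-1,0.1,0,0,0,0,0]
    - [-1,0.2,0,0,0,0,0]
    - [-1,0.2,0,-0.2,0,0,0]
    - [-1,0.2,0,-0.5,0,0,0]
    - [-1,0.2,0,-0.8,0,0,0]
    - [-1,0.2,0,-1,0,0,0]
    - [-1,0.2,0,-1,0,0,0]

```text
clock: 22.52
position: [0.4558, -0.1482, 0.2431]
tool_rot: [3.138, 0.001, 1.843]
force: [0.6, 0.1, -0.5]
grip_width: 0.0001
```

```bash
python3 -c "
from h import *
s=telemetry.observe();print(s['position'],s['force'])
im=cams.grab_frame('side');cv2.imwrite('pics/h1.png',im);crop(im,230,150,160,130,5,'pics/h2.png')
im=cams.grab_frame('top');crop(im,290,110,150,120,5,'pics/h3.png')
print(proj('side',[list(W(.1*bt(k)[0],.091)) for k in(1.28,1.32,1.36)]).round(1))
"
```

```text
[ 0.45579576 -0.14822078  0.24309172] [ 0.64234272  0.12510591 -0.47984771]
[[293.4 260.7]
 [295.1 261.1]
 [296.9 261.5]]
```

View pics/h2.png

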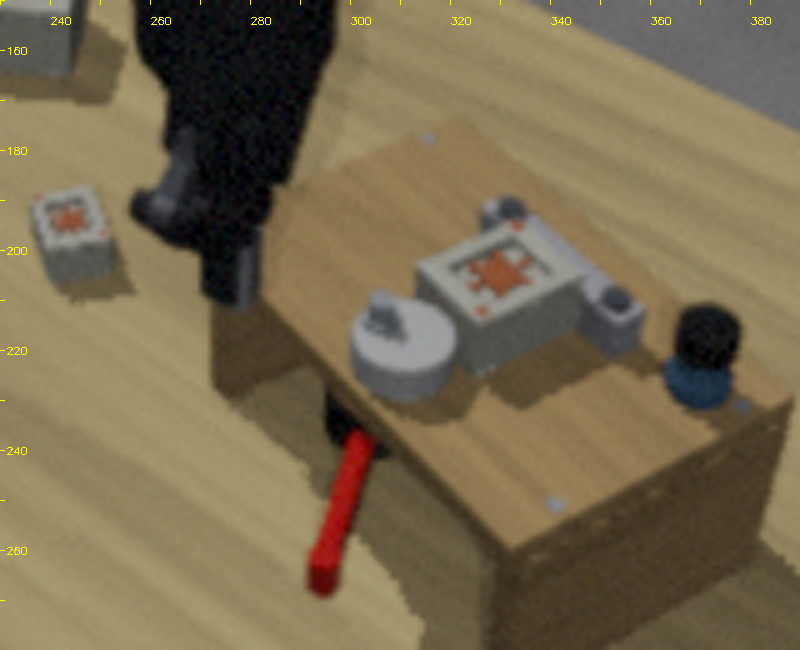

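View pics/h1.png

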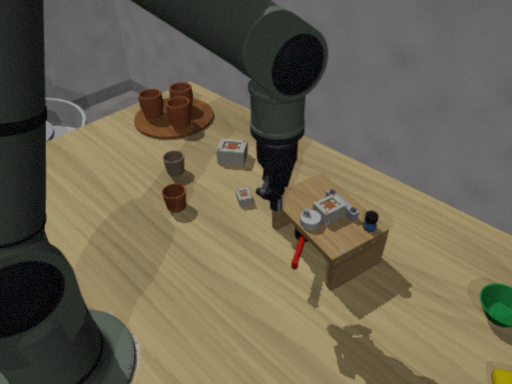

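The bar's end is at (295,261), which is q ≈ 1.32, so it stayed where I left it. The mould is against the fence with the cam touching it. The cups, at (174,163) and (175,198), and the jar, at (371,221), are where they started.

```bash
python3 -c "
from h import *
print(job.job_done())"
```

```text
the job is handed in; nothing more can be done
None
```

The mould is clamped in the stand at an estimated 15–20 N of squeeze (firm is 10–25 N), and the job is handed in. I lifted the middle-sized mould, set it lengthwise between the cam and the fence, and let it go. Then I pushed the red handle with the closed fingers to about q = 1.32 rad and backed the arm clear, at about 22.5 s of the 72 s allowed.

**Last checks:**
- **Squeeze:** the push force read about 8.2 N moving and 6.8 N at rest. Both fit 15–20 N, and so does the turn of about 0.03 rad past where the resistance began.
- **Pictures after release:** the handle stayed where I left it. The mould is flat against the fence with the cam touching it, and the cups and jar have not moved.
- **Clearance:** the arm touches nothing, and the wrist force is near zero.

**What did not go as expected:**
- **Set-down was firmer than planned:** the mould met the bed about 3 mm sooner than I calculated, and the wrist force briefly reached about 41 N upward, pressing the mould on the bed. I unloaded it to near zero before opening the fingers. I saw no damage, but the pictures are too coarse to rule out a small chip.
- **Push readings were noisy:** free turning read about 3–4.8 N against the stated 4 N, so the squeeze figure could be off by a few newtons.

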